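Hold a pivot pin through both bushings of a bracket

TASK

On the parts counter, lift the long flat-handled pivot pin up and off its forked hook and lower it point first down through the upper bushing of the bracket and on through the lower one. Finish still holding it there, still, with its tip standing out below the lower bushing and its collar a good finger's breadth (about 20 mm) above the upper bushing, so that a colleague can slip in a shim washer and fit the clip: do not let go of it or let it rest on anything. Leave the short pin on its hook and everything else on the counter where it is.

Things in the scene. Friction and masses are not known exactly. Their poses are not given: they have to be found in the camera images.
- pin: Long pivot pin, loose, 0.15 to 0.3 kg, hanging upright on either hook. Origin on its axis at the collar's underside, z up. Steel shaft 12 mm in diameter, 130 mm long below the origin. Collar 34 mm in diameter, z 0 to 5 mm. Flat black handle z 5 to 55 mm, 36 mm wide along x, 14 mm thick along y: grip it across the 14 mm from above, pad centres about z = 33 mm.
- pin_tip (a point): Centre of the long pin's tip, 130 mm below pin's origin on its axis. The last 12 mm of the shaft taper from 12 to 6 mm in diameter.
- short_pin: The other pin, to be left hanging on the other hook: same collar and 12 mm shaft but only 65 mm long below the collar, with a round black knob 28 mm in diameter reaching from 5 to 35 mm above the origin. Origin on its axis at the underside of the collar.
- stand: Fixed grey pin stand; origin at table level midway below its two hooks, which are 110 mm apart along its y and open to its -x. Base 130 (x) by 200 (y) by 12 mm. Its columns stand 56 mm behind the pins (+x) and end at hook height. A raised shaft leaves through the fork's open mouth by 60 mm of travel along the stand's -x, or straight up until the tip clears the fork.
- hook_left (a point): Where a collar's underside rests on the stand's +y hook, 185 mm above the table; axes as the stand's. The hook is a fork: two 8 mm bars along x with a 16 mm clear gap, the shaft between them, the collar on top. Stubs 26 mm before and behind the pin's axis rise 11 mm above the collar's underside: raise the pin 15 to 50 mm before moving it sideways.
- hook_right (a point): The same for the like hook on the stand's -y side.
- bracket: Fixed aluminium bracket on a dark steel base plate (150 by 150 mm, top at z = 10 mm). Origin at table level under the bushings' axis, z up. An upright web (16 mm thick, centred at y = 58 mm, top z = 130 mm) carries two level ears, one above the other, 60 mm wide (x), reaching to y = -28 mm. Each ear holds an upright steel bushing; both are on one axis.
- upper_bushing (a point): Centre of the top mouth of the upper bushing, 135 mm above the table; z up. The bushing is 20 mm tall (z 115 to 135 mm), 30 mm in outer diameter, with a straight 15 mm bore.
- lower_bushing (a point): Centre of the bottom mouth of the lower bushing, 50 mm above the table, 85 mm below upper_bushing on the same axis; z up. Same bushing, z 50 to 70 mm; below it is free space down to the base plate at 10 mm.
- filter: Bystander: white can-shaped oil filter 68 mm in diameter, 85 mm tall, standing on the table; origin at its underside.
- grease: Bystander: jar 56 mm in diameter, 60 mm tall; origin at its underside.
- spare_bushing: Bystander: loose steel bushing 32 mm in diameter, 30 mm tall, standing on the table; origin at its underside.
- wrench: Bystander: wrench 170 mm long lying on the table.
- screwdriver: Bystander: screwdriver 180 mm long lying on the table.
There are look-alikes about, which are no part of the job. Leave any pink look-alike of the stand alone.

How it is judged:
By the outcome, as a careful person would: the job done as asked, in the order asked, and still so for the second after the job is handed in, while the arm keeps its last pose, push and grip.
It also fails if it takes over 64 s, if anything falls off the work surface, if the arm or the gripper's body presses on something with over 40 N, if the wrist force passes 120 N, or if a joint passes its speed limit or range.

ROBOT

A 6-joint arm with a two-finger parallel gripper is mounted at the origin on the work surface. World frame = base frame: x ahead of the robot, y to its left, z up, the work surface at z = 0. Lengths are in m, angles in rad, forces in N, time in s.
With the tool pointing down it reaches from about 0.25 to 0.725 m from the base axis. Payload 4 kg.
Tool frame: the origin (TCP) lies on the centre line of the jaws, within the pads' length; the fingertips stand ahead of it and the grasp point (between the pads) lies 3 mm ahead of it (bot.tcp_to_tips is the z of the fingertips in the tool frame, in m); z points along the fingers, y is the line along which they close (so a half turn about z gives the same grasp; the last joint's range is limited). The gripper opens to 85 mm and grips with 20 to 120 N. Pads are 22 mm wide; open, the fingers measure 114 mm over their backs; the gripper's body (76 mm by 85 mm) begins 54 mm behind the grasp point. The pads swing forward as they close: fully open they stand 13 mm farther back than shut.
Start: joints at [0, 0.241, 0.005, 1.335, 0, 1.571], TCP at [0.5, -0, 0.253] pointing down, gripper open.
Joint ranges: [-2.72, 2.72], [-1.05, 1.87], [-1.09, 1.28], [-1.99, 2.15], [-1.42, 1.44], [-3.14, 3.14]. Speed limits (rad/s): [2.79, 2.79, 3.14, 3.14, 3.14, 3.14].

INTERFACE

Orientations are given as a unit quaternion [x, y, z, w].
In Python, from workcell import telemetry, camera, camera_params, ticket, boxes_of, cut_out, spot_point, bot gives the robot as it stands.
- The arm moves only by the shell command python3 -m creep 'ROWS'. ROWS is text: rows parted by semicolons, each of 5 numbers parted by spaces: the opening, from 0 (shut) to 1 (fully open), then the shift along the tool's x, y, z in units of 150 mm (1.0 is 150 mm), then the turn about the tool's z in units of 180 degrees (1.0 is 180 degrees). In form: claw x y z turn; .... A call has 1 to 12 rows; each row is the pose to reach, as a shift and turn from the pose commanded when the call began, along the tool's axes at that moment, turning the shorter way round; what a row does not reach only later rows make up. A row lasts 1/8 s, in which the tool goes at most 62.5 mm and 10.7 degrees, less where a joint would pass 70% of its speed; a pose out of reach is approached as far as the arm can. A call with a number of a shift or a turn outside -1 to 1 is refused whole. A call with a gripper value outside its range is refused whole. The fingers move at their own pace and stop on an object; the grip force is fixed at half the most. Time passes only in rows, so rows that repeat a pose let the fingers close. It gives the time, the measured TCP pose, the force, the opening and the grip force at its end, in the units of the state.
- telemetry.get_obs(): the state, without advancing time (a new reading comes with each control period).
- camera(name): name is "scene" or "side" or "wrist"; returns the picture (480x640x3 uint8, red, green, blue); there is no depth.
- camera_params(name): a dict with "camera_matrix" (3x3 intrinsics, pixels), "eye" and "attitude" of the camera in the world. Camera axes: x right, y down, z forward; pixel columns grow to the right and rows downward; lengths in m; the calibration is good to about 2 mm. The wrist camera is an equidistant fisheye: a pixel r from the principal point sees the ray r / f radians off the axis. A picture is of the moment at which its call begins: read the wrist's pose just before it. camera_params takes no time and is no camera call; for the wrist camera it gives the pose at the moment of the call.
- ticket.job_done(): hands the job in; it is judged then, once.
Trained networks look in the newest picture that a camera, given by its name, has taken for a name from the list of things; names that differ only in an ending like _2 or _b are one class to them, and where a whole thing is asked for, a point or a joint stands for the part that bears it (a point fixed in the world has none). Each returns a list of dicts, best first, with "conf" (0 to 1); they miss things now and then, are a little off and sometimes report something else, mostly with a low value. They report only what shows in the picture. A call takes as long as a camera call. They do not tell look-alikes from the thing itself.
- boxes_of(thing, camera): "at" ([x, y, z] in m, in world coordinates, good to about 4 mm: the middle of the surface that is visible of it).
- cut_out(thing, camera): "pixels" (480x640 bool, what is visible of it).
- spot_point(thing, camera): "at" ([x, y, z] in m, in world coordinates, good to about 4 mm: a listed point, or the origin of a listed thing).
The state is a dict: "clock": time; "joint_pos": joint angles; "joint_vel": joint speeds; "tau": joint torques, N m; "eef_pos": TCP position; "tool_rot": TCP orientation; "ft_force": force on the tool from outside, world axes, zero at the start; "ft_torque": the same for the moment, N m; "grip_width": finger opening in m; "grasp_force": force on a finger pad.
Only numpy, scipy, OpenCV 4.12 (cv2) and the standard library are available. Lean on these libraries where they do the work, as an engineer would, in place of code of your own. Each camera call takes 0.05 s, during which the arm holds its last target. There are 200 camera calls.

## Working session

There is one attempt and no reset: what is moved stays moved. The work goes in short steps, Python scripts to look and compute and a shell command to move; the robot and the scene stay as the last step left them, time stands still between calls to the robot, and variables do not carry over. Pictures are saved under pics/ and viewed, at most 10 in all, crops included, and the job is handed in when it is done.

```bash
mkdir -p pics; python3 - <<'E'
from workcell import telemetry, camera, camera_params, boxes_of, spot_point, bot
import cv2,numpy as np
for c in ("scene","side"):
    im=camera(c); cv2.imwrite(f"pics/{c}0.png",im[:,:,::-1])
    p=camera_params(c); print(c,np.round(p["camera_matrix"],1).tolist(),np.round(p["eye"],3),np.round(p["attitude"],3).tolist())
    for t in ("pin","pin_tip","short_pin","stand","hook_left","hook_right","bracket","upper_bushing","lower_bushing"):
        print(t,[(np.round(d["at"],3).tolist(),round(d["conf"],2)) for d in spot_point(t,c)][:4])
o=telemetry.get_obs();print(o["clock"],o["eef_pos"],o["tool_rot"],o["grip_width"],bot.tcp_to_tips)
E
```

```text
scene [[461.6, 0.0, 318.6], [0.0, 461.6, 244.2], [0.0, 0.0, 1.0]] [1.187 0.508 0.916] [0.4, 0.81, -0.386, -0.186]
pin [([0.527, -0.152, 0.185], 0.82), ([0.399, 0.402, 0.002], 0.49)]
pin_tip [([0.564, 0.207, 0.046], 0.5)]
short_pin [([0.492, -0.261, 0.182], 0.55)]
stand [([0.281, -0.578, 0.002], 0.93), ([0.511, -0.203, 0.004], 0.92), ([0.18, -0.311, 0.002], 0.88), ([0.495, -0.26, 0.185], 0.5)]
hook_left [([0.524, -0.154, 0.184], 0.93), ([0.196, -0.256, 0.18], 0.75), ([0.285, -0.527, 0.187], 0.58)]
hook_right [([0.16, -0.362, 0.186], 0.96), ([0.496, -0.263, 0.184], 0.82), ([0.275, -0.633, 0.188], 0.74)]
bracket [([0.561, 0.21, 0.002], 0.71)]
upper_bushing []
lower_bushing [([0.563, 0.208, 0.046], 0.62), ([0.496, -0.262, 0.184], 0.31)]
side [[500.4, 0.0, 318.1], [0.0, 500.4, 238.8], [0.0, 0.0, 1.0]] [-0.012 -0.906  0.904] [0.878, -0.227, 0.102, -0.409]
pin [([0.52, -0.155, 0.182], 0.9), ([0.447, 0.004, 0.002], 0.63)]
pin_tip [([0.397, 0.404, -0.001], 0.7), ([0.519, -0.154, 0.052], 0.57)]
short_pin [([0.493, -0.258, 0.184], 0.72)]
stand [([0.277, -0.582, 0.0], 0.93), ([0.178, -0.307, -0.001], 0.65), ([0.507, -0.209, -0.002], 0.57)]
hook_left [([0.196, -0.259, 0.189], 0.9), ([0.525, -0.15, 0.185], 0.82), ([0.286, -0.526, 0.186], 0.67), ([0.707, 0.01, 0.002], 0.43)]
hook_right [([0.274, -0.634, 0.187], 0.94), ([0.16, -0.356, 0.185], 0.89), ([0.494, -0.261, 0.185], 0.76)]
bracket [([0.562, 0.208, 0.005], 0.74), ([0.524, -0.154, 0.183], 0.74)]
upper_bushing [([0.564, 0.212, 0.136], 0.74)]
lower_bushing [([0.565, 0.21, 0.051], 0.96)]
1.0 [5.00010120e-01 4.60305286e-06 2.53316340e-01] [7.07103981e-01 7.07109581e-01 2.33467138e-05 5.56347139e-06] 0.08572204747217231 0.022
```

View pics/scene0.png

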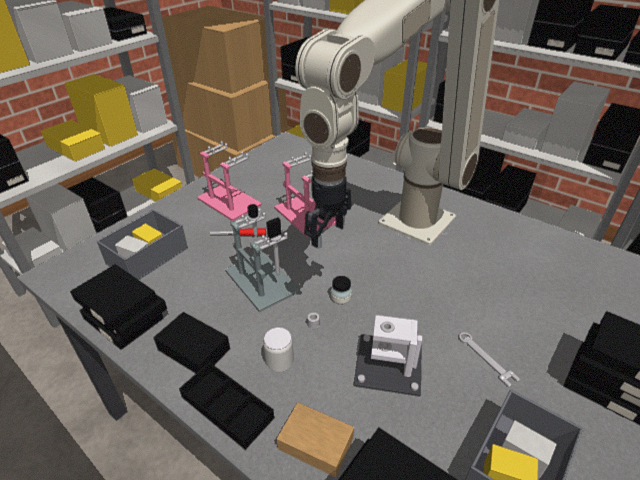

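View pics/side0.png

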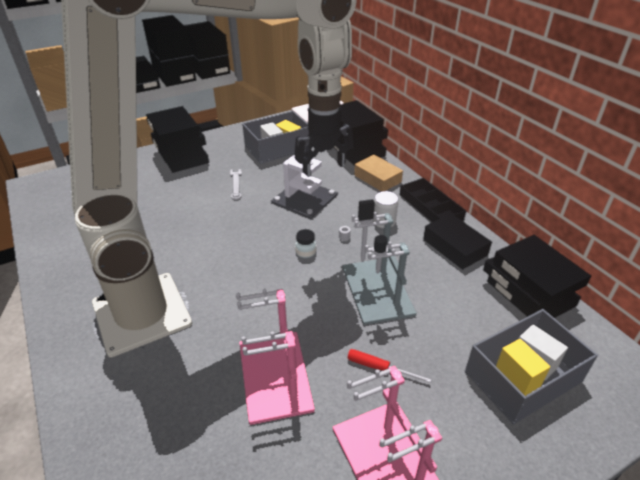

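Candidates for the long pin are the flat-handled one on the grey stand's left hook (scene ≈ (274,228), side ≈ (366,210)) and the round-knob short pin on the right hook (scene ≈ (253,211), side ≈ (381,244)). The pink stands are empty. The flat handle matches the description, so I'll check it in a crop.

```bash
python3 - <<'E'
from workcell import camera, cut_out
import cv2,numpy as np
a=cv2.imread("pics/scene0.png")[195:315,215:315]; b=cv2.imread("pics/side0.png")[190:310,330:430]
cv2.imwrite("pics/crop.png",np.hstack([cv2.resize(a,(400,480),interpolation=2),cv2.resize(b,(400,480),interpolation=2)]))
E
```

```text
(no output)
```

View pics/crop.png

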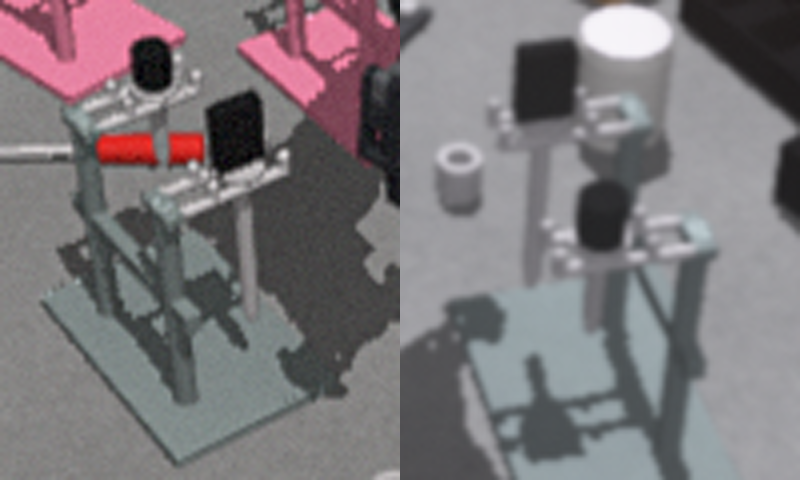

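```bash
python3 -m creep '1 0 0 -0.2 0; 1 0 0 -0.5 0; 1 0 0 -0.5 0'; python3 - <<'E'
from workcell import telemetry
o=telemetry.get_obs();print(o["clock"],o["eef_pos"],o["tool_rot"],o["ft_force"])
E
```

```text
clock: 1.38
eef_pos: [0.5018, -0.0, 0.3321]
tool_rot: [0.707, 0.707, 0.003, 0.003]
ft_force: [-0.6, -0.1, 0.0]
grip_width: 0.0852
grasp_force: 0.0
1.375 [ 5.01792994e-01 -1.61618774e-05  3.32147875e-01] [0.70710104 0.70710139 0.00280237 0.00281064] [-0.6271716  -0.13815031  0.01934492]
```

The crop shows the flat-handled long pin on the left hook. Its handle lies along the fork, and the round-knob short pin is on the other hook. I'm moving above it with the jaws turned across the handle.

```bash
python3 -m creep '1 -0.3 0 0 -0.06; 1 -0.6 0.05 0 -0.12;1 -0.9 0.1 0 -0.18;1 -1 0.13 0 -0.24;1 -1 0.13 0 -0.3;1 -1 0.13 0 -0.36;1 -1 0.13 0 -0.42;1 -1 0.13 0 -0.42;1 -1 0.13 0 -0.42'; cat > h.py <<'E'
import numpy as np,cv2
from workcell import *
from scipy.spatial.transform import Rotation as R
def proj(c,P,p=None):
    p=p or camera_params(c); a=np.array(p["attitude"]); Rm=R.from_quat(a).as_matrix() if a.size==4 else a
    q=(np.atleast_2d(P)-p["eye"])@Rm; K=np.array(p["camera_matrix"])
    if c=="wrist":
        r=np.linalg.norm(q[:,:2],axis=1); th=np.arctan2(r,q[:,2]); s=(th/np.maximum(r,1e-9))[:,None]
        return q[:,:2]*s*K[0,0]+K[:2,2]
    return q[:,:2]/q[:,2:]*K[0,0]+K[:2,2]
E
python3 - <<'E'
from h import *
o=telemetry.get_obs();print(o["clock"],o["eef_pos"],o["tool_rot"],o["joint_pos"])
p=camera_params("wrist");im=camera("wrist").copy();print(p)
for c in ("scene","side","wrist"):
    if c!="wrist": camera(c)
    for t in ("pin","hook_left","hook_right","short_pin"):
        print(c,t,[(np.round(d["at"],4).tolist(),round(d["conf"],2)) for d in spot_point(t,c)][:3])
for n,P in (("axis",[.523,-.153,.24]),("short",[.495,-.261,.22])):
    u=proj("wrist",P,p)[0];print(n,u); cv2.circle(im,tuple(int(v) for v in u),3,(255,0,0),1)
cv2.imwrite("pics/w1.png",im[:,:,::-1])
E
```

```text
clock: 2.5
eef_pos: [0.5193, -0.1499, 0.3278]
tool_rot: [0.127, 0.992, 0.0, -0.0]
ft_force: [0.5, -0.4, 0.8]
grip_width: 0.0857
grasp_force: 0.0
2.5 [ 0.5193137  -0.14993295  0.32776136] [ 1.26569280e-01  9.91957669e-01  6.38727266e-05 -4.43776583e-04] [-2.81065215e-01  3.07660783e-01  2.86775425e-01  1.55080761e+00
 -1.00493772e-05 -2.72458347e-02]
{'camera_matrix': array([[371.64829954,   0.        , 319.97895641],
       [  0.        , 371.64829954, 246.07587351],
       [  0.        ,   0.        ,   1.        ]]), 'eye': array([ 0.44968273, -0.13278831,  0.44688703]), 'attitude': array([0.7825076 , 0.60617121, 0.08691284, 0.11262539])}
scene pin []
scene hook_left [([0.1965, -0.2555, 0.1825], 0.89), ([0.5234, -0.1557, 0.1836], 0.65), ([0.2857, -0.5285, 0.1852], 0.59)]
scene hook_right [([0.4957, -0.263, 0.186], 0.82), ([0.2757, -0.6345, 0.1869], 0.72), ([0.163, -0.3641, 0.1835], 0.6)]
scene short_pin [([0.4964, -0.2617, 0.1823], 0.78)]
side pin [([0.5259, -0.1482, 0.1817], 0.71), ([0.5617, 0.2094, 0.1326], 0.38)]
side hook_left [([0.2861, -0.5266, 0.1844], 0.9), ([0.5245, -0.1521, 0.184], 0.88), ([0.5678, 0.0033, 0.0033], 0.71)]
side hook_right [([0.4947, -0.2598, 0.1858], 0.58), ([0.2728, -0.6355, 0.186], 0.56)]
side short_pin [([0.4931, -0.26, 0.1847], 0.82)]
wrist pin [([0.5244, -0.1478, 0.1862], 0.62), ([0.5036, -0.2077, 0.0011], 0.46)]
wrist hook_left [([0.5031, -0.2068, -0.0001], 0.7)]
wrist hook_right []
wrist short_pin [([0.4922, -0.2529, 0.1878], 0.8)]
axis [318.06815087 270.87738337]
short [156.38030077 259.05999998]
```

View pics/w1.png

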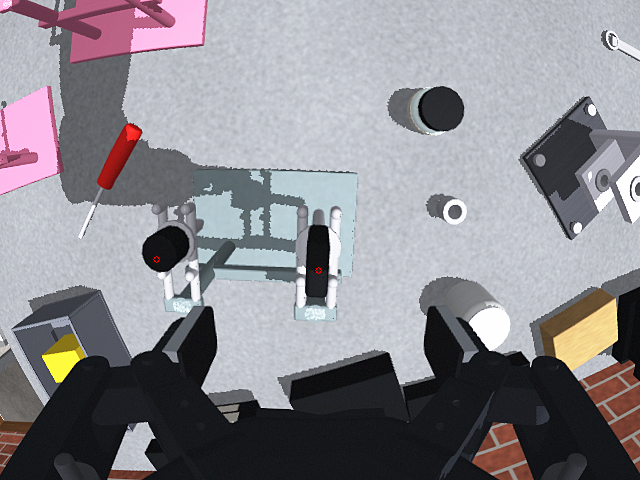

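The wrist view shows the flat handle at about (318,262), aligned with the fork, and the knob at (166,247). I'll fit the handle's pose by its silhouette for accuracy.

```bash
cat >> h.py <<'E'
from scipy.optimize import minimize
def box(cx,cy,yaw,z0,z1):
    c,s=np.cos(yaw),np.sin(yaw)
    return np.array([[cx+c*a-s*b,cy+s*a+c*b,z] for a in(-.018,.018) for b in(-.007,.007) for z in(z0,z1)])
E
python3 - <<'E'
from h import *
p=camera_params("wrist");im=cv2.imread("pics/w1.png")
# repair red mark
dark=(im.max(2)<60)|((im[:,:,2]>100)&(im[:,:,1]<60))
roi=np.zeros_like(dark);roi[205:310,300:340]=1
_,lab=cv2.connectedComponents((dark&roi).astype(np.uint8)); m=lab==lab[262,318]
print("area",m.sum(),"rows",np.where(m.any(1))[0][[0,-1]],"cols",np.where(m.any(0))[0][[0,-1]])
S=8
def cost(v):
    h=cv2.convexHull(proj("wrist",box(.523+v[0]/1e3,-.153+v[1]/1e3,np.radians(v[2]),.19,.24),p).astype(np.float32))
    k=np.zeros((480,640),np.uint8);cv2.fillConvexPoly(k,np.round(h*256).astype(np.int32),255,cv2.LINE_AA,8)
    return np.abs(k/255.-m).sum()
for s in ([0,0,-14.5],[2,2,-10],[-2,-2,-18]):
    r=minimize(cost,s,method="Nelder-Mead",options=dict(initial_simplex=np.array(s)+np.array([[0,0,0],[3,0,0],[0,3,0],[0,0,6]])));print(r.x,r.fun)
y=camera_params("wrist");o=telemetry.get_obs();M=R.from_quat(o["tool_rot"]).as_matrix();print(M.round(3).tolist())
E
```

```text
area 1553 rows [224 297] cols [305 329]
[  1.15512275  -1.24566223 -18.26942839] 332.7686274509804
[  1.24152653  -1.15060778 -17.49560921] 331.6549019607843
[  1.13157614  -1.36442251 -18.1739414 ] 332.52156862745096
[[-0.969, 0.249, 0.0], [0.249, 0.969, -0.0], [-0.0, -0.0, -1.0]]
```

```bash
python3 -m creep '1 -0.04 -0.02 0.1 0.01; 1 -0.04 -0.02 0.25 0.01; 0.8 -0.04 -0.02 0.4 0.01; 0.7 -0.04 -0.02 0.5 0.01; 0.6 -0.04 -0.02 0.6 0.01; 0.6 -0.04 -0.02 0.68 0.01; 0.6 -0.04 -0.02 0.71 0.01; 0.6 -0.04 -0.02 0.71 0.01'; python3 - <<'E'
from h import *
p=camera_params("wrist");im=camera("wrist").copy();s=camera("side")
o=telemetry.get_obs();print(o["eef_pos"])
cv2.imwrite("pics/g1.png",np.hstack([cv2.resize(im[180:420,200:440],(400,400)),cv2.resize(s[150:290,300:440],(400,400))])[:,:,::-1])
E
```

```text
clock: 4.25
eef_pos: [0.5246, -0.1544, 0.2218]
tool_rot: [0.141, 0.99, 0.0, 0.0]
ft_force: [-0.3, -0.8, -0.2]
grip_width: 0.0513
grasp_force: 0.0
[ 0.52494869 -0.15450463  0.22244315]
```

View pics/g1.png

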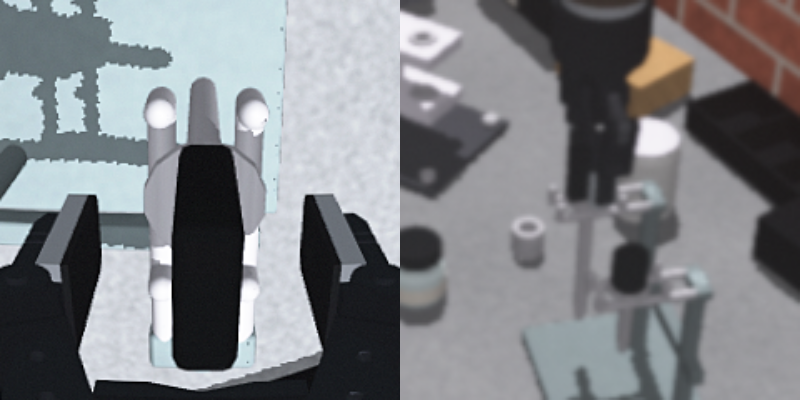

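The handle is centred between the pads and the jaws clear the fork and stubs. I'm closing and then lifting 40 mm.

```bash
python3 -m creep '0.3 0 0 0 0; 0.1 0 0 0 0; 0 0 0 0 0; 0 0 0 0 0; 0 0 0 0 0; 0 0 0 0 0;0 0 0 0 0' && python3 -m creep '0 0 0 -0.05 0;0 0 0 -0.12 0;0 0 0 -0.2 0;0 0 0 -0.27 0;0 0 0 -0.27 0'
```

```text
clock: 5.22
eef_pos: [0.5248, -0.1544, 0.2222]
tool_rot: [0.141, 0.99, -0.0, 0.0]
ft_force: [-0.1, 0.8, 4.5]
grip_width: 0.0133
grasp_force: 58.7
clock: 5.85
eef_pos: [0.5252, -0.1546, 0.2637]
tool_rot: [0.141, 0.99, -0.0, 0.001]
ft_force: [0.5, -0.2, -1.9]
grip_width: 0.0134
grasp_force: 58.3
```

```bash
python3 -m creep '0 0 0 -0.1 0;0 0 0 -0.2 0;0 0 0 -0.3 0;0 0 0 -0.4 0;0 0 0 -0.5 0;0 0 0 -0.6 0;0 0 0 -0.7 0;0 0 0 -0.76 0;0 0 0 -0.76 0'; python3 - <<'E'
from h import *
for c in ("scene","side"):
    im=camera(c).copy(); p=camera_params(c)
    for t in ("pin","pin_tip","upper_bushing","lower_bushing","bracket"):
        print(c,t,[(np.round(d["at"],4).tolist(),round(d["conf"],2)) for d in spot_point(t,c)][:3])
    cv2.imwrite(f"pics/{c}2.png",im[:,:,::-1])
o=telemetry.get_obs();print(o["joint_pos"],o["ft_force"],o["ft_torque"]);M=R.from_quat(o["tool_rot"]).as_matrix()
d=np.array([.563,.21,0])-o["eef_pos"];print("tool delta",(M.T@d)/.15)
a=cv2.imread("pics/scene2.png")[120:320,180:380];b=cv2.imread("pics/side2.png")[100:300,280:480]
cv2.imwrite("pics/l2.png",cv2.resize(np.hstack([a,b]),(800,400)))
E
```

```text
clock: 6.98
eef_pos: [0.5249, -0.1545, 0.3774]
tool_rot: [0.141, 0.99, -0.0, 0.001]
ft_force: [0.0, -0.2, -1.4]
grip_width: 0.0134
grasp_force: 58.3
scene pin [([0.5271, -0.1519, 0.3374], 0.64)]
scene pin_tip [([0.5246, -0.1546, 0.212], 0.81), ([0.4929, -0.2632, 0.1832], 0.5), ([0.5676, 0.0055, -0.0038], 0.28)]
scene upper_bushing [([0.5649, 0.211, 0.1338], 0.85)]
scene lower_bushing [([0.5594, 0.2076, 0.0483], 0.56)]
scene bracket [([0.5635, 0.2141, 0.0015], 0.73), ([0.4174, -0.4222, -0.0042], 0.25)]
side pin [([0.4916, -0.2625, 0.1854], 0.61), ([0.5231, -0.1497, 0.3352], 0.6)]
side pin_tip [([0.5169, -0.1565, 0.207], 0.83)]
side upper_bushing [([0.5608, 0.2121, 0.1362], 0.97)]
side lower_bushing [([0.5661, 0.2103, 0.0505], 0.69)]
side bracket [([0.567, 0.2035, 0.0029], 0.94)]
[-2.86252611e-01  3.27681332e-01  4.38812445e-01  1.68214771e+00
  3.98093191e-05 -3.50452266e-03] [-0.94129826 -0.09350444 -2.01176826] [ 0.01044873 -0.00022935 -0.00350489]
tool delta [0.43093504 2.40417125 2.50825898]
```

View pics/l2.png

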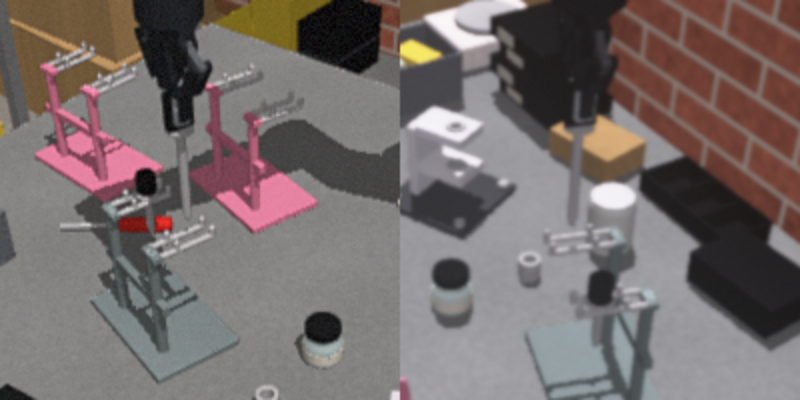

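The long pin hangs clear above the fork (tip at about (185,215) in the left half), with the short pin undisturbed. I'm carrying it towards the bracket.

```bash
python3 -m creep '0 0.02 0.1 0 0;0 0.05 0.3 0 0;0 0.09 0.5 0 0;0 0.13 0.7 0 0;0 0.18 0.9 0 0;0 0.2 1 0 0' && python3 -m creep '0 0.04 0.2 0 0;0 0.08 0.4 0 0;0 0.12 0.6 0 0;0 0.16 0.8 0 0;0 0.18 0.95 0 0;0 0.2 1 0 0' && python3 -m creep '0 0.02 0.15 0 0;0 0.03 0.3 0 0;0 0.03 0.37 0 0;0 0.03 0.4 0 0;0 0.03 0.4 0 0;0 0.03 0.4 0 0'; python3 - <<'E'
from h import *
for c in ("scene","side","wrist"):
  for k in range(2):
    im=camera(c)
    for t in ("pin_tip","upper_bushing"):
        print(c,t,[(np.round(d["at"],4).tolist(),round(d["conf"],2)) for d in spot_point(t,c)][:2])
  cv2.imwrite(f"pics/{c}3.png",im[:,:,::-1])
  print(c,"proj tip/bush",proj(c,[[*telemetry.get_obs()["eef_pos"][:2],.21],[.563,.21,.135]]).round(1).tolist())
print(telemetry.get_obs()["eef_pos"],telemetry.get_obs()["joint_pos"])
f=lambda n,cx,cy:cv2.resize(cv2.imread(f"pics/{n}3.png")[cy-60:cy+60,cx-40:cx+40],(400,600),interpolation=2)
b=proj("scene",[.563,.21,.16])[0].astype(int);s=proj("side",[.563,.21,.16])[0].astype(int);print(b,s)
cv2.imwrite("pics/c3.png",np.hstack([f("scene",*b),f("side",*s)]))
E
```

```text
clock: 8.32
eef_pos: [0.5374, 0.0002, 0.3765]
tool_rot: [0.14, 0.99, 0.0, 0.0]
ft_force: [0.4, -0.5, -2.8]
grip_width: 0.0134
grasp_force: 58.6
clock: 9.07
eef_pos: [0.5508, 0.1515, 0.3759]
tool_rot: [0.14, 0.99, -0.0, -0.0]
ft_force: [-0.3, -0.0, -1.2]
grip_width: 0.0137
grasp_force: 58.8
clock: 9.82
eef_pos: [0.5631, 0.2087, 0.3765]
tool_rot: [0.141, 0.99, -0.0, 0.0]
ft_force: [-0.1, 0.1, -2.8]
grip_width: 0.0132
grasp_force: 58.9
scene pin_tip [([0.5661, 0.002, -0.0005], 0.73), ([0.5592, 0.2082, 0.208], 0.56)]
scene upper_bushing [([0.5632, 0.2114, 0.1349], 0.79), ([0.5641, 0.2095, 0.3365], 0.27)]
scene pin_tip [([0.5615, 0.2098, 0.2086], 0.68)]
scene upper_bushing [([0.5622, 0.2091, 0.1351], 0.88), ([0.5641, 0.2104, 0.3389], 0.41)]
scene proj tip/bush [[390.0, 300.6], [387.3, 324.5]]
side pin_tip [([0.5576, 0.2122, 0.2067], 0.64)]
side upper_bushing [([0.5637, 0.2118, 0.1313], 0.77)]
side pin_tip [([0.5585, 0.2091, 0.206], 0.75)]
side upper_bushing [([0.5602, 0.2095, 0.1385], 0.9)]
side proj tip/bush [[307.4, 139.5], [307.8, 162.4]]
wrist pin_tip [([0.5648, 0.212, 0.2081], 0.67)]
wrist upper_bushing [([0.5621, 0.2085, 0.134], 0.95), ([0.4034, 0.4, -0.001], 0.53)]
wrist pin_tip []
wrist upper_bushing [([0.5612, 0.2084, 0.132], 0.94)]
wrist proj tip/bush [[321.2, 231.3], [321.6, 212.5]]
[0.56307352 0.20933213 0.37629281] [3.55933082e-01 4.54456561e-01 6.27475749e-01 1.74381253e+00
 2.68907769e-07 6.38633636e-01]
[388 316] [307 154]
```

View pics/c3.png

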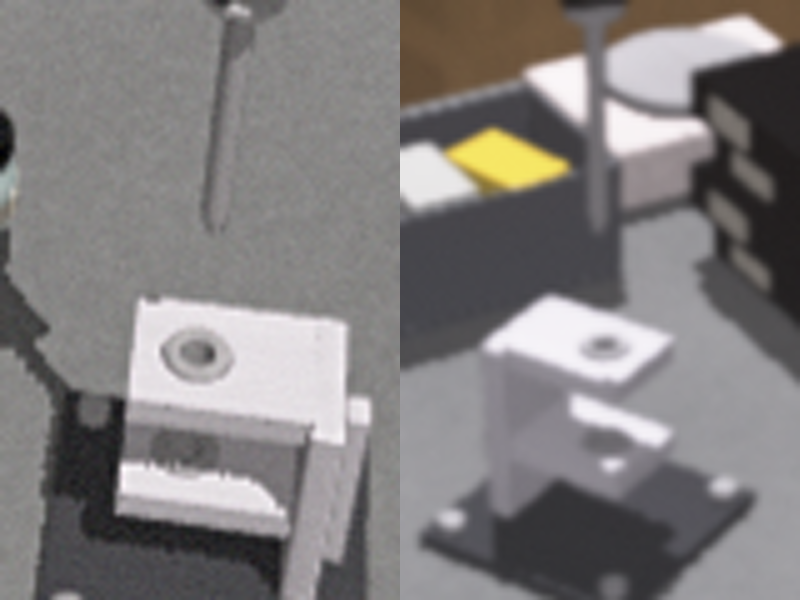

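The tip is at scene (391,302) / side (307,140), above the upper bore at scene (388,326) / side (308,163). The horizontal error is within about 2 mm. I'll descend to just above the mouth and re-measure.

```bash
python3 -m creep '0 0 0 0.1 0;0 0 0 0.2 0;0 0 0 0.3 0;0 0 0 0.38 0;0 0 0 0.4 0;0 0 0 0.4 0;0 0 0 0.4 0'; python3 - <<'E'
from h import *
for c in ("scene","side"):
  im=camera(c)
  cv2.imwrite(f"pics/{c}4.png",im[:,:,::-1])
e=telemetry.get_obs()["eef_pos"];print(e)
def f(c):
  cx,cy=proj(c,[.563,.21,.145])[0].astype(int);u=proj(c,[[*e[:2],e[2]-.167],[*e[:2],e[2]-.137],[.563,.21,.135]]);print(c,cx-20,cy-30,u.round(1).tolist(),((u-[cx-20,cy-30])*10).round().tolist())
  return cv2.resize(cv2.imread(f"pics/{c}4.png")[cy-30:cy+30,cx-20:cx+20],(400,600),interpolation=2)
cv2.imwrite("pics/c4.png",np.hstack([f("scene"),f("side")]))
E
```

```text
clock: 11.6
eef_pos: [0.5634, 0.2094, 0.3171]
tool_rot: [0.141, 0.99, 0.0, 0.001]
ft_force: [0.6, -0.4, -1.7]
grip_width: 0.0134
grasp_force: 58.8
[0.56331818 0.20938831 0.31698657]
scene 367 291 [[387.6, 319.9], [388.8, 310.5], [387.3, 324.5]] [[206.0, 289.0], [218.0, 195.0], [203.0, 335.0]]
side 287 129 [[307.8, 158.0], [307.6, 148.9], [307.8, 162.4]] [[208.0, 290.0], [206.0, 199.0], [208.0, 334.0]]
```

View pics/c4.png

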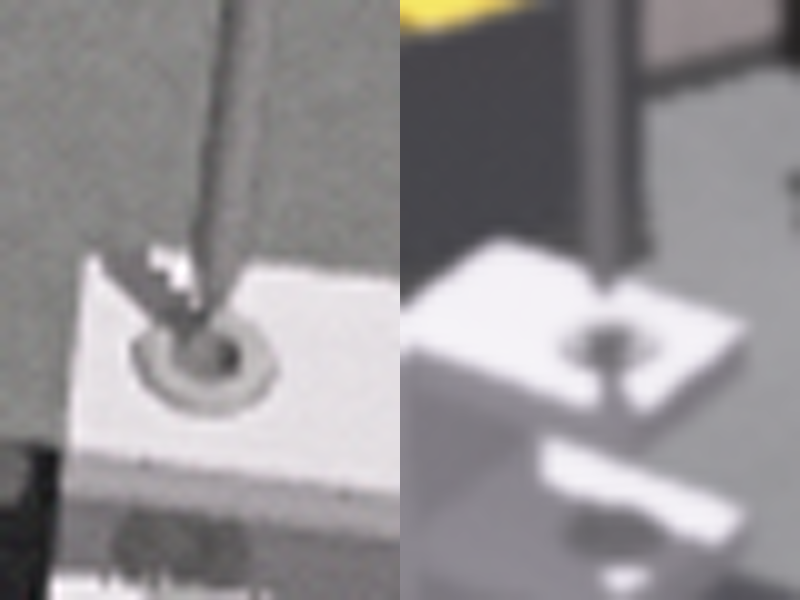

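The tip is at about (212,310) left / (605,292) right in the crop, over the bore centre at (207,354) / (608,343). It's aligned to about 1 mm, so I'll enter gently and watch the force.

```bash
python3 -m creep '0 0 0 0.04 0;0 0 0 0.08 0;0 0 0 0.12 0;0 0 0 0.16 0;0 0 0 0.2 0;0 0 0 0.2 0;0 0 0 0.2 0'; python3 -c "
from h import *
o=telemetry.get_obs();print(o['ft_force'],o['ft_torque'],o['eef_pos'])"
```

```text
clock: 12.58
eef_pos: [0.5633, 0.2094, 0.2864]
tool_rot: [0.141, 0.99, 0.0, 0.0]
ft_force: [0.1, 1.3, -3.1]
grip_width: 0.0134
grasp_force: 58.7
[ 0.1018974   1.27161294 -3.13131663] [ 0.2469078  -0.3329777  -0.02111853] [0.56325854 0.20940171 0.28639148]
```

```bash
python3 -m creep '0 0 0 0.04 0;0 0 0 0.04 0;0 0 0 0.04 0'; python3 -c "
from h import *
for k in range(4):
    camera('side');o=telemetry.get_obs();print(np.round(o['ft_force'],1),np.round(o['ft_torque'],3),o['eef_pos'])
M=R.from_quat(o['tool_rot']).as_matrix();print(M.T.round(3))
camera('scene')
for c in('scene','side'):
  print([(np.round(d['at'],4).tolist(),round(d['conf'],2)) for t in('upper_bushing','pin') for d in spot_point(t,c)])
cv2.imwrite('pics/sd5.png',camera('side')[:,:,::-1]);cv2.imwrite('pics/sc5.png',camera('scene')[:,:,::-1])
a=cv2.imread('pics/sc5.png')[280:350,360:420];b=cv2.imread('pics/sd5.png')[120:190,280:340]
cv2.imwrite('pics/c5.png',cv2.resize(np.hstack([a,b]),(800,467),interpolation=2))
"
```

```text
clock: 12.95
eef_pos: [0.5632, 0.2094, 0.2802]
tool_rot: [0.141, 0.99, 0.0, 0.0]
ft_force: [1.3, 2.3, -2.0]
grip_width: 0.0131
grasp_force: 58.8
[ 2.   0.8 -2.6] [ 0.266 -0.608 -0.04 ] [0.56322212 0.20937062 0.28024938]
[ 2.4  0.6 -2.7] [ 0.282 -0.59  -0.021] [0.56323946 0.20938471 0.28030601]
[ 1.8  0.9 -3. ] [ 0.299 -0.618 -0.02 ] [0.56319112 0.20939007 0.28029423]
[ 2.   0.4 -3.9] [ 0.35  -0.666  0.016] [0.56319795 0.2093838  0.28032303]
[[-0.96   0.279 -0.   ]
 [ 0.279  0.96   0.   ]
 [ 0.     0.    -1.   ]]
[([0.563, 0.2102, 0.1331], 0.91), ([0.5631, 0.2126, 0.2421], 0.8), ([0.4454, 0.0043, -0.0038], 0.43), ([0.7079, 0.0052, 0.0006], 0.35)]
[([0.5634, 0.2101, 0.1371], 0.57), ([0.5605, 0.212, 0.2419], 0.86)]
```

View pics/c5.png

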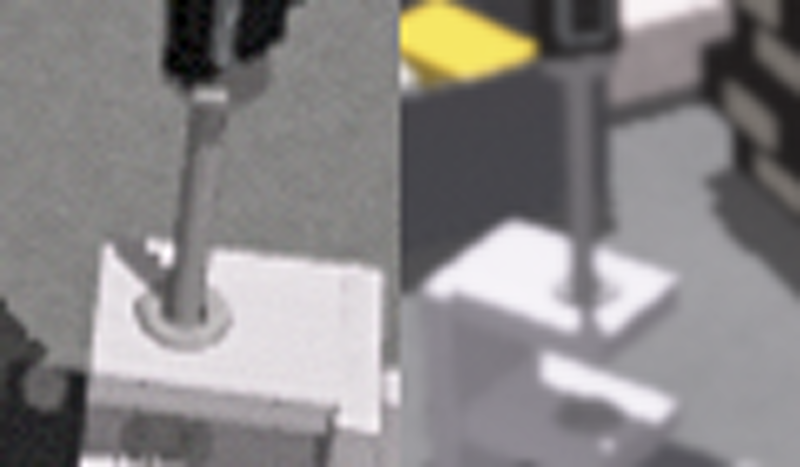

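The shaft is in the upper bore. The force says it is leaning on the wall, pushed toward +x and +y, so I'll shift about 1.5 mm that way.

```bash
cat > ft.py <<'E'
from h import *
T=[];F=[]
for k in range(3):
    camera('side');o=telemetry.get_obs();T.append(o['ft_torque']);F.append(o['ft_force'])
print("F",np.mean(F,0).round(2),"T",np.mean(T,0).round(3),o['eef_pos'].round(4),o['clock'])
E
python3 -m creep '0 -0.008 0.007 0 0;0 -0.008 0.007 0 0;0 -0.008 0.007 0 0'; python3 ft.py
```

```text
clock: 13.88
eef_pos: [0.5641, 0.2098, 0.2802]
tool_rot: [0.141, 0.99, -0.0, -0.0]
ft_force: [-0.5, -0.2, -2.2]
grip_width: 0.0134
grasp_force: 58.9
F [ 0.22  0.19 -1.87] T [-0.004 -0.036  0.023] [0.5643 0.2099 0.2803] 14.025
```

```bash
python3 -m creep '0 -0.004 0.004 0 0;0 -0.004 0.004 0.05 0;0 -0.004 0.004 0.1 0;0 -0.004 0.004 0.15 0;0 -0.004 0.004 0.2 0;0 -0.004 0.004 0.2 0;0 -0.004 0.004 0.2 0'; python3 ft.py
```

```text
clock: 14.9
eef_pos: [0.5653, 0.2104, 0.2504]
tool_rot: [0.141, 0.99, 0.0, 0.0]
ft_force: [0.2, -0.0, -1.6]
grip_width: 0.0132
grasp_force: 58.9
F [ 0.13  0.44 -1.3 ] T [-0.02   0.009 -0.01 ] [0.5655 0.2105 0.2508] 15.05
```

```bash
python3 -m creep '0 0 0 0.04 0;0 0 0 0.08 0;0 0 0 0.12 0;0 0 0 0.16 0;0 0 0 0.18 0;0 0 0 0.18 0;0 0 0 0.18 0'; python3 ft.py
```

```text
clock: 15.92
eef_pos: [0.5654, 0.2104, 0.2235]
tool_rot: [0.141, 0.99, 0.0, 0.0]
ft_force: [0.4, 0.5, -1.7]
grip_width: 0.0131
grasp_force: 58.9
F [ 0.63  0.04 -2.32] T [-0.012  0.022 -0.012] [0.5654 0.2105 0.2236] 16.075
```

```bash
python3 -m creep '0 0 0 0.04 0;0 0 0 0.08 0;0 0 0 0.12 0;0 0 0 0.16 0;0 0 0 0.19 0;0 0 0 0.21 0;0 0 0 0.21 0;0 0 0 0.21 0;0 0 0 0.21 0'; python3 ft.py; python3 - <<'E'
from h import *
for c in ("scene","side"):
    im=camera(c); cv2.imwrite(f"pics/{c}6.png",im[:,:,::-1])
    for t in ("pin","pin_tip","short_pin"): print(c,t,[(np.round(d["at"],4).tolist(),round(d["conf"],2)) for d in spot_point(t,c)][:2])
a=cv2.imread('pics/scene6.png')[260:400,330:450];b=cv2.imread('pics/side6.png')[100:240,250:370]
cv2.imwrite('pics/c6.png',cv2.resize(np.hstack([a,b]),(800,467),interpolation=2))
print([proj(c,[[.565,.2105,.135],[.565,.2105,.155]]).round(1).tolist() for c in("scene","side")])
E
```

```text
clock: 17.2
eef_pos: [0.5654, 0.2105, 0.1921]
tool_rot: [0.141, 0.99, 0.0, 0.0]
ft_force: [-0.0, 0.2, -0.8]
grip_width: 0.0132
grasp_force: 58.9
F [-0.29  0.11 -1.94] T [ 0.004 -0.005 -0.028] [0.5653 0.2104 0.192 ] 17.35
scene pin [([0.5665, 0.2149, 0.1565], 0.54), ([0.492, -0.2617, 0.1855], 0.22)]
scene pin_tip [([0.5663, 0.2096, 0.0277], 0.55)]
scene short_pin [([0.4953, -0.2626, 0.1827], 0.67)]
side pin [([0.5622, 0.2144, 0.1552], 0.52), ([0.5199, -0.1486, 0.1837], 0.44)]
side pin_tip []
side short_pin [([0.4925, -0.2558, 0.1835], 0.92)]
[[[387.0, 325.2], [387.8, 319.1]], [[308.3, 162.1], [308.1, 156.2]]]
```

View pics/c6.png

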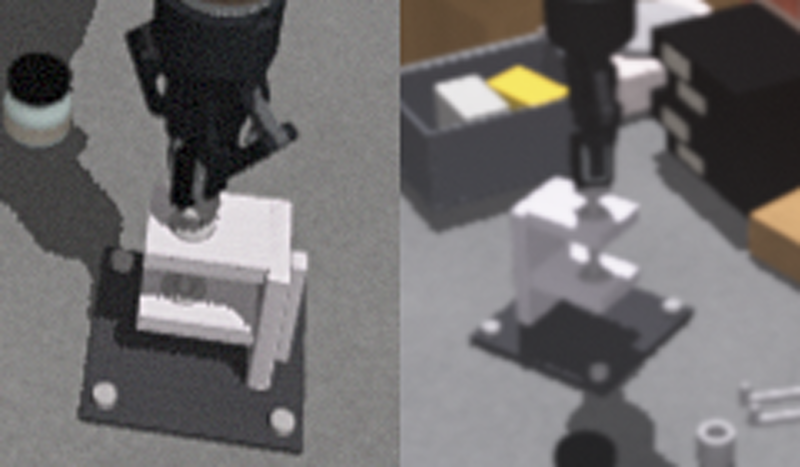

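The pin passes through both ears, with the collar held about 20 mm above the upper bushing. The tip is near z = 0.026, about 24 mm below the lower bushing and clear of the base plate. The wrist carries only the pin's weight, and the short pin is untouched.

```bash
python3 -c "
from workcell import ticket; print(ticket.job_done())"
```

```text
the job is handed in; nothing more can be done
None
```

I handed in the job with the long pin held still through both bushings: its collar is about 20 mm above the upper one, its tip about 24 mm below the lower one, and the short pin is still on its hook.

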